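Unclip the timer module from the rail

TASK

Pull the module with the round dial up off the rail, against its sprung catches, and stand it upright on its feet in the middle of the grey rubber pad in the tray, without dropping it. Leave the other two modules clipped on the rail.

Things in the scene. Friction and masses are not known exactly. Their poses are not given: they have to be found in the camera images.
- timer_mid (a point): Grey module with a round dial (26 mm wide, 10 mm high) on top; point at mid body, 35 mm above its feet. Body 46 (x) x 36 (y) x 70 mm high, 0.16 kg; z up, y along rail. Grip across x, well up. Feet stand on a plate, z 8 mm; legs straddle a fixed rail (top z 34 mm). Sprung rollers resist a straight pull up with up to 15 N, fading over the first 15 mm; clear after 26 mm.
- pad_mid (a point): Centre of the top (z 7 mm) of a grey rubber pad, 110 (x) x 84 (y) x 4 mm, in one half of a black open tray, 165 (x) x 235 (y) mm, walls 34 mm high, with a 19 mm high wall across the middle; a small circuit board lies in the other half. z up. Tray and rail stand side by side, either one on the left.
- terminal_mid (a point): Grey module with two black strips of three screws on top, same body and feet as the dial module, clipped on the same rail; point at mid body, 35 mm above its feet; axes alike. The three modules stand 62 mm apart along the rail in any order, at least 26 mm free between them. Stays on the rail.
- narrow_mid (a point): Grey module, narrower (26 mm along the rail) than the others, 46 mm across, 70 mm high, a single black bar on top, clipped on the same rail; point at mid body, 35 mm above its feet; axes alike. Stays on the rail.
Things that resemble listed ones, but are neither listed nor needed, are in the scene too. Leave any blue or pink look-alike of the part that bears timer_mid alone.

How it is judged (in metres and radians):
On the way:
1. the dial module is lifted clear of the rail (height (world z) of timer_mid above 0.075 m), for 0.1 s.
At the end, for the whole second after the job is handed in: The dial module stands upright (within 10 degrees), released and at rest, its feet on the rubber pad in the tray, its centre within 40 mm (pad's x) and 30 mm (pad's y) of the pad's centre; the other two modules are still clipped in place, within 6 mm (x of timer_mid in the frame of pad_mid between -0.04 and 0.04 m and y of timer_mid in the frame of pad_mid between -0.03 and 0.03 m and z of timer_mid in the frame of pad_mid between 0.028 and 0.042 m and angle between timer_mid's own z axis and vertical below 0.17 rad and linear speed of timer below 0.02 m/s and distance of each of terminal_mid, narrow_mid from where it was at the start of the episode below 0.006 m); the robot touches nothing.
It fails at once if the dial module is dropped (let fall by more than about 25 mm) (contact force between the fingers and timer below 0.05 N and linear speed of timer above 0.7 m/s).
It fails at once if another module is pulled up off its catches (distance of any of terminal_mid, narrow_mid from where it was at the start of the episode above 0.012 m).
It also fails if it takes over 43 s, if anything falls off the work surface, if the arm or the gripper's body presses on something with over 40 N, if the wrist force passes 120 N, or if a joint passes its speed limit or range.

ROBOT

A 6-joint arm with a two-finger parallel gripper is mounted at the origin on a cart in front of the work surface, level with it; the furniture and walls round the work are solid. World frame = base frame: x ahead of the robot, y to its left, z up, the work surface at z = 0. Lengths are in mm, angles in rad, forces in N, time in s.
With the tool pointing down it reaches from about 250 to 775 mm from the base axis. Payload 4 kg.
Tool frame: the origin (TCP) lies midway between the tips of the shut fingers; the grasp point (between the pads) lies 19 mm behind it; z points along the fingers, y is the line along which they close (so a half turn about z gives the same grasp; the last joint's range is limited). The gripper opens to 85 mm and grips with 20 to 120 N. Pads are 22 mm wide; open, the fingers measure 114 mm over their backs; the gripper's body (76 mm by 85 mm) begins 54 mm behind the grasp point. The pads swing forward as they close: fully open they stand 13 mm farther back than shut.
Start: joints at [1.072, 0.087, 1.371, -0, 1.684, -0.103], TCP at [212.061, 507.492, 231.341] pointing down, gripper open.
Joint ranges: [-3.1, 3.1], [-0.76, 2.03], [0.27, 2.55], [-1.08, 4.22], [0.17, 2.65], [-2.57, 2.57]. Speed limits (rad/s): [2.79, 2.79, 3.14, 3.14, 3.14, 3.14].

INTERFACE

Orientations are given as a rotation vector (axis times angle).
In Python, from workcell import robot gives the robot as it stands.
- The arm moves only by the tool apply_moves, never from a script. Its argument "plan" is text: rows parted by semicolons, each of 7 numbers parted by spaces: the shift along the tool's x, y, z as a fraction of full scale, then the turn, a rotation vector about the tool's x, y, z as a fraction of full scale, then the gripper command: -1 is fully open, 1 is shut, values between are in proportion. In form: tx ty tz wx wy wz grip; .... A call has 1 to 5 rows; each row shifts and turns the commanded pose from where the row before left it, along the tool's axes as they then stand; what a row does not reach is not made up. Full scale, the value 1, is 75 mm for a shift and 60 degrees for a turn. A row lasts 1/10 s, in which the tool goes at most 50 mm and 8.59 degrees, less where a joint would pass 70% of its speed; a pose out of reach is approached as far as the arm can. A call with a number of a shift or a turn outside -1 to 1 is refused whole. A call with a gripper value outside its range is refused whole. The fingers move at their own pace and stop on an object; "force" is the grip in N (left out, the last holds). Time passes only in rows, so rows that do not move let the fingers close. It gives the time, the measured TCP pose, the force, the opening and the grip force at its end, in the units of the state.
- robot.observe(): the state, without advancing time (a new reading comes with each control period).
- robot.read_camera(name): name is "scene" or "side" or "wrist"; returns a dict with "image" (384x512x3 uint8, blue, green, red), "range_z" (384x512 float32, mm along the optical axis (not along the pixel's ray), 0 where there is no reading), "intrinsics" (3x3 intrinsics, pixels), "R" (3x3) and "t" (3): a world point X has camera coordinates R X + t. Camera axes: x right, y down, z forward; pixel columns grow to the right and rows downward; lengths in mm; the calibration is good to about 2 mm. A picture is of the moment at which its call begins.
- robot.close_job(): hands the job in; it is judged then, once.
Trained networks look in a picture, given as the dict that the camera call returned (one of the last four; its "shot" number tells which), for a name from the list of things; names that differ only in an ending like _2 or _b are one class to them, and where a whole thing is asked for, a point or a joint stands for the part that bears it (a point fixed in the world has none). Each returns a list of dicts, best first, with "p" (0 to 1); they miss things now and then, are a little off and sometimes report something else, mostly with a low value. They report only what shows in the picture. A call takes as long as a camera call. They do not tell look-alikes from the thing itself.
- robot.find_in(picture, name): "position" ([row, column] in pixels, amid what is visible of it).
- robot.masks_of(picture, name): "region" (384x512 bool, what is visible of it) and "position" ([row, column] in pixels, amid what is visible of it).
- robot.mark_of(picture, name): "position" ([row, column] in pixels: a listed point, or the origin of a listed thing).
The state is a dict: "time": time; "joint_positions": joint angles; "dq": joint speeds; "joint_efforts": joint torques, N m; "position": TCP position; "tool_rot": TCP orientation; "ft_force": force on the tool from outside, world axes, zero at the start; "wrist_torque": the same for the moment, N m; "gripper_width": opening from 0.0 (shut) to 1.0 (fully open); "gripper_force": force on a finger pad.
Only numpy, scipy, OpenCV 4.12 (cv2) and the standard library are available. Lean on these libraries where they do the work, as an engineer would, in place of code of your own. Each camera call takes 0.05 s, during which the arm holds its last target. There are 200 camera calls.

## Working session

There is one attempt and no reset: what is moved stays moved. The work goes in short steps, Python scripts to look and compute and a tool call to move; the robot and the scene stay as the last step left them, time stands still between calls to the robot, and variables do not carry over. Pictures are saved under pics/ and viewed, at most 10 in all, crops included, and the job is handed in when it is done.

Besides the shell and the picture viewer there is one more tool, called after ">>>" as name(argument=value, ...) on one line, values as JSON. apply_moves: Moves the arm, as the interface text tells. Shift numbers are shares of 75 mm and turn numbers shares of 60 degrees, none past 1 either way. Its arguments: {"type":"object","properties":{"plan":{"type":"string"},"force":{"type":"number"}},"required":["plan"]}

```bash
mkdir -p pics
cat > h.py <<'E'
from workcell import robot
import numpy as np, cv2
from scipy.spatial.transform import Rotation as Ro
def world(pic,rc,z=None):
    r,c=rc;K=pic["intrinsics"];R=np.array(pic["R"]);t=np.array(pic["t"])
    ray=np.linalg.inv(K)@[c,r,1]
    if z is None:
        d=pic["range_z"][int(r),int(c)]; return R.T@(ray*d-t)
    o=-R.T@t; v=R.T@ray; return o+v*(z-o[2])/v[2]
E
python3 - <<'E'
from h import *
ims=[]
for n in ("scene","side"):
    p=robot.read_camera(n); ims.append(p["image"])
    for k in ("timer_mid","pad_mid","terminal_mid","narrow_mid"):
        for d in robot.mark_of(p,k)[:3]:
            rc=d["position"]; print(n,k,round(d["p"],2),np.round(rc),"dep",np.round(world(p,rc)),"pl",np.round(world(p,rc,7 if k=="pad_mid" else 43)))
    cv2.imwrite(f"pics/{n}0.png",p["image"])
s=robot.observe();print(s["position"],s["tool_rot"],s["time"],s["ft_force"])
E
```

```text
scene timer_mid 0.74 [248. 369.] dep [ 601. -478.   55.] pl [ 612. -472.   43.]
scene timer_mid 0.58 [197. 220.] dep [420.  11.  43.] pl [420.  11.  43.]
scene timer_mid 0.51 [217. 259.] dep [ 437. -170.   64.] pl [ 453. -153.   43.]
scene pad_mid 0.64 [184. 194.] dep [422. 172.   3.] pl [419. 168.   7.]
scene terminal_mid 0.62 [224. 269.] dep [ 428. -228.   78.] pl [ 455. -202.   43.]
scene narrow_mid 0.74 [238. 280.] dep [ 423. -284.   65.] pl [ 440. -269.   43.]
side timer_mid 0.96 [217. 238.] dep [ 439. -167.   64.] pl [ 453. -141.   43.]
side timer_mid 0.93 [272. 382.] dep [ 615. -485.   55.] pl [ 626. -476.   43.]
side pad_mid 0.74 [176. 182.] dep [429. 185.   6.] pl [428. 184.   7.]
side narrow_mid 0.72 [247. 263.] dep [ 439. -287.   54.] pl [ 446. -276.   43.]
[212.04658768 507.47868179 231.32201508] [6.17669974e-01 3.08027292e+00 6.03271508e-05] 0.5 [ 0.17556496 -1.08623452 -0.50086409]
```

View pics/scene0.png

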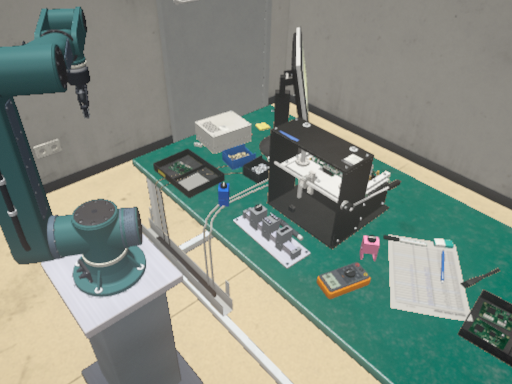

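View pics/side0.png

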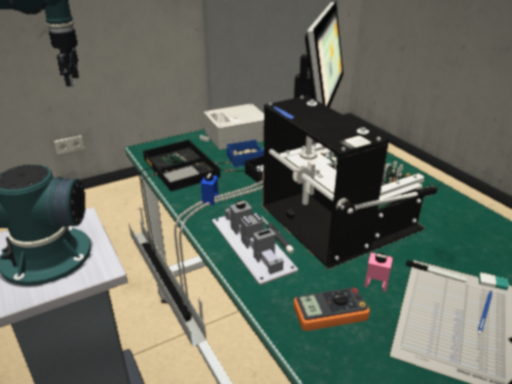

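Run:
```python
from h import *
a=cv2.imread("pics/scene0.png")[190:270,225:315]; b=cv2.imread("pics/side0.png")[190:280,205:305]
a=cv2.resize(a,(400,400*80//90),interpolation=3); b=cv2.resize(b,(395,355),interpolation=3)
cv2.imwrite("pics/crop.png",np.hstack([a,b]))
```

```text
(no output)
```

View pics/crop.png

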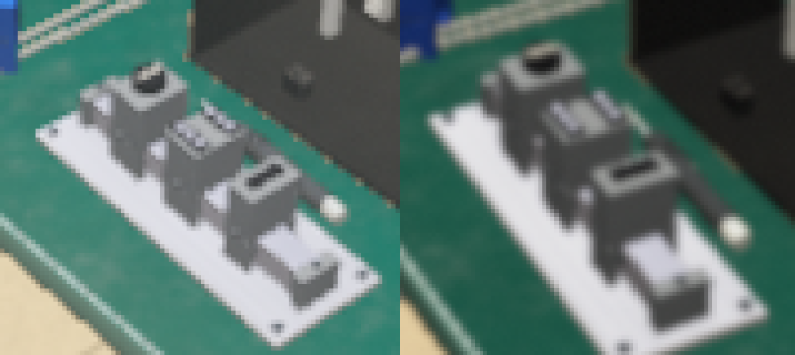

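Run:
```python
from h import *
for n in ("scene","side"):
    p=robot.read_camera(n);K=p["intrinsics"];D=p["range_z"];R=np.array(p["R"]);t=np.array(p["t"])
    rr,cc=np.mgrid[:384,:512]; m=D>0
    P=((np.stack([cc,rr,np.ones_like(cc)],-1).reshape(-1,3)@np.linalg.inv(K).T)*D.reshape(-1,1)-t)@R
    P=P[m.ravel()]
    print(n,"cam",np.round(-R.T@t))
    q=P[(P[:,2]>71)&(P[:,2]<95)&(P[:,0]>380)&(P[:,0]<500)&(P[:,1]>-330)&(P[:,1]<-90)]
    for lo in range(-330,-90,15):
        s=q[(q[:,1]>=lo)&(q[:,1]<lo+15)]
        if len(s): print(lo,len(s),np.round(s.mean(0)),np.round(s[:,0].min()),np.round(s[:,0].max()))
    for lo in range(-350,-20,30):
        s=P[(P[:,1]>=lo)&(P[:,1]<lo+30)&(P[:,2]>100)&(P[:,0]>350)&(P[:,0]<700)]
        if len(s): i=s[:,0].argsort()[:3];print("mach",lo,np.round(s[i[2]]),"zmax",s[:,2].max().round())
    # timer, pad masks
    for k in ("timer_mid","terminal_mid","narrow_mid","pad_mid"):
        for d in robot.masks_of(p,k)[:3]:
            g=(d["region"]&m); Q=((np.stack([cc,rr,np.ones_like(cc)],-1)[g]@np.linalg.inv(K).T)*D[g][:,None]-t)@R
            rect=cv2.minAreaRect(Q[:,:2].astype(np.float32)); print(k,round(d["p"],2),np.round(d["position"]),len(Q),np.round(np.median(Q,0)),"ztop",np.percentile(Q[:,2],95).round(),rect)
    tr=P[(P[:,2]>28)&(P[:,2]<42)&(P[:,1]>60)&(P[:,1]<340)&(P[:,0]>300)&(P[:,0]<560)]
    print("tray",len(tr),cv2.minAreaRect(tr[:,:2].astype(np.float32)))
```

```text
scene cam [-252. -909.  959.]
-300 16 [ 446. -287.   74.] 422.0 465.0
-285 57 [ 443. -278.   76.] 421.0 469.0
-270 26 [ 441. -266.   75.] 420.0 464.0
-240 35 [ 446. -229.   76.] 423.0 467.0
-225 48 [ 445. -217.   77.] 423.0 469.0
-210 39 [ 444. -203.   77.] 426.0 466.0
-195 2 [ 451. -194.   73.] 447.0 455.0
-180 23 [ 450. -168.   75.] 429.0 472.0
-165 61 [ 446. -158.   79.] 425.0 471.0
-150 37 [ 444. -144.   79.] 426.0 473.0
-135 2 [ 442. -134.   74.] 440.0 444.0
mach -350 [ 553. -325.  300.] zmax 311.0
mach -320 [ 553. -300.  298.] zmax 304.0
mach -290 [ 552. -289.  300.] zmax 304.0
mach -260 [ 550. -236.  170.] zmax 304.0
mach -230 [ 552. -219.  295.] zmax 305.0
mach -200 [ 553. -181.  294.] zmax 304.0
mach -170 [ 553. -160.  301.] zmax 308.0
mach -140 [ 553. -122.  302.] zmax 310.0
mach -110 [551. -88. 287.] zmax 308.0
mach -80 [565. -65. 180.] zmax 217.0
timer_mid 0.81 [196. 219.] 246 [433.   9.  50.] ztop 78.0 ((439.6991882324219, 18.70580291748047), (49.69175338745117, 35.77070617675781), 50.066471099853516)
timer_mid 0.73 [247. 369.] 415 [ 612. -472.   50.] ztop 78.0 ((655.979
[... 1124 characters left out ...]
.0
-195 2 [ 451. -193.   79.] 438.0 464.0
-180 53 [ 455. -168.   77.] 433.0 476.0
-165 111 [ 451. -158.   83.] 431.0 480.0
-150 46 [ 449. -144.   83.] 432.0 477.0
-135 5 [ 439. -133.   78.] 434.0 443.0
mach -350 [ 558. -328.  301.] zmax 314.0
mach -320 [ 558. -304.  300.] zmax 308.0
mach -290 [ 557. -269.  305.] zmax 307.0
mach -260 [ 555. -235.  179.] zmax 307.0
mach -230 [ 557. -225.  174.] zmax 307.0
mach -200 [ 558. -181.  306.] zmax 308.0
mach -170 [ 558. -161.  299.] zmax 314.0
mach -140 [ 558. -120.  300.] zmax 315.0
mach -110 [557. -90. 260.] zmax 311.0Traceback (most recent call last):
  File "<stdin>", line 14, in <module>
IndexError: index 2 is out of bounds for axis 0 with size 1
```

```bash
cat >> h.py <<'E'
def T(s): return np.array(s["position"]),Ro.from_rotvec(s["tool_rot"])
def plan(goal,yaw,z_tilt0=True,grip=-1,step=45,deg=8):
    """straight rows from the measured pose to goal, tool down with tool y at angle yaw (deg)"""
    p,r=T(robot.observe()); y=np.radians(yaw)
    ty=np.array([np.cos(y),np.sin(y),0]);tz=np.array([0,0,-1.]);tx=np.cross(ty,tz)
    g=Ro.from_matrix(np.stack([tx,ty,tz],1)); w=(r.inv()*g).as_rotvec()
    d=np.array(goal)-p; n=max(1,int(np.ceil(max(np.linalg.norm(d)/step,np.degrees(np.linalg.norm(w))/deg))))
    print("rows",n)
    for i in range(n):
        ri=r*Ro.from_rotvec(w*i/n)
        print(*np.round(ri.inv().apply(d/n)/75,3),*np.round(np.degrees(w/n)/60,3),grip,end=";\n" if i%5==4 else "; ")
    print()
E
python3 - <<'E'
from h import *
p=robot.read_camera("wrist");R=np.array(p["R"]);t=np.array(p["t"])
q,r=T(robot.observe());print("cam in tool",r.inv().apply(-R.T@t-q).round(),"fwd in tool",r.inv().apply(R[2]).round(2),"right",r.inv().apply(R[0]).round(2),p["intrinsics"][0,0])
plan((400,185,235),0)
E
```

```text
cam in tool [  74.    1. -143.] fwd in tool [-0.29 -0.    0.96] right [0. 1. 0.] 283.37161342594385
rows 9
-0.441 -0.334 -0.005 0.0 -0.0 0.125 -1; -0.481 -0.273 -0.005 0.0 -0.0 0.125 -1; -0.512 -0.208 -0.005 0.0 -0.0 0.125 -1; -0.535 -0.14 -0.005 0.0 -0.0 0.125 -1; -0.549 -0.069 -0.005 0.0 -0.0 0.125 -1;
-0.553 0.003 -0.005 0.0 -0.0 0.125 -1; -0.548 0.075 -0.005 0.0 -0.0 0.125 -1; -0.533 0.146 -0.005 0.0 -0.0 0.125 -1; -0.51 0.214 -0.005 0.0 -0.0 0.125 -1;
```

>>> apply_moves(plan="-0.44 -0.335 0 0 0 0.125 -1; -0.48 -0.27 0 0 0 0.125 -1; -0.51 -0.21 0 0 0 0.125 -1; -0.535 -0.14 0 0 0 0.125 -1; -0.55 -0.07 0 0 0 0.125 -1")

```text
time: 1.35
position: [316.6, 326.9, 231.5]
tool_rot: [1.581, 2.714, 0.001]
ft_force: [0.5, 0.4, 0.7]
gripper_width: 1.002
gripper_force: 0.0
```

>>> apply_moves(plan="-0.55 0 0 0 0 0.125 -1; -0.55 0.075 0 0 0 0.125 -1; -0.53 0.145 0 0 0 0.125 -1; -0.51 0.21 0 0 0 0.125 -1; 0 0 0 0 0 0 -1")

```text
time: 1.85
position: [400.6, 181.1, 231.3]
tool_rot: [2.233, 2.207, -0.001]
ft_force: [-1.3, 0.1, 0.2]
gripper_width: 0.999
gripper_force: 0.0
```

```bash
cat > pad.py <<'E'
from h import *
p=robot.read_camera("wrist");cv2.imwrite("pics/pad.png",p["image"])
s=robot.observe();print(s["position"],s["time"])
for d in robot.mark_of(p,"pad_mid")[:2]: print(d["p"],d["position"],world(p,d["position"],7),world(p,d["position"]))
for d in robot.masks_of(p,"pad_mid")[:2]:
    pts=np.argwhere(d["region"]); W=np.array([world(p,x,7)[:2] for x in pts],np.float32); Z=np.median([world(p,x)[2] for x in pts[::20]])
    print(d["p"],Z,cv2.minAreaRect(W),W.min(0),W.max(0))
E
python3 pad.py
```

```text
[399.49606    183.13435664 231.34795318] 1.9
0.72 [158.1, 268.4] [420.54681346 183.78648866   7.        ] [420.56424386 183.72140484   6.66639466]
0.72 7.701625749274186 ((423.3517150878906, 183.66165161132812), (109.59236907958984, 84.86911010742188), 2.1974079608917236) [367.34656 140.13571] [479.6236  227.04094]
```

View pics/pad.png

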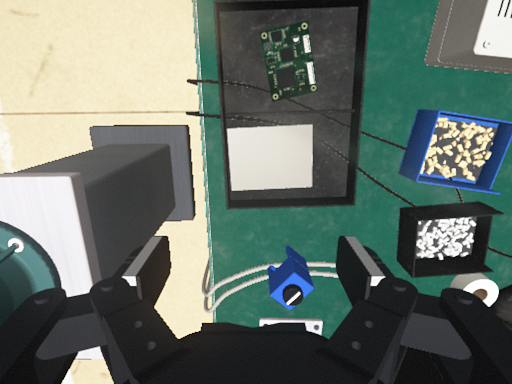

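```bash
python3 -c "
from h import *
plan((449,-165,235),-2.3)"
```

```text
rows 8
-0.583 0.086 -0.007 -0.0 -0.0 0.004 -1; -0.583 0.088 -0.006 -0.0 -0.0 0.004 -1; -0.583 0.091 -0.006 -0.0 -0.0 0.004 -1; -0.582 0.094 -0.006 -0.0 -0.0 0.004 -1; -0.582 0.097 -0.006 -0.0 -0.0 0.004 -1;
-0.581 0.099 -0.006 -0.0 -0.0 0.004 -1; -0.581 0.102 -0.006 -0.0 -0.0 0.004 -1; -0.58 0.105 -0.006 -0.0 -0.0 0.004 -1;
```

>>> apply_moves(plan="-0.58 0.085 0 0 0 0.004 -1; -0.58 0.09 0 0 0 0.004 -1; -0.58 0.09 0 0 0 0.004 -1; -0.58 0.095 0 0 0 0.004 -1; -0.58 0.095 0 0 0 0.004 -1")

```text
time: 2.5
position: [430.4, -32.8, 231.6]
tool_rot: [2.243, 2.199, 0.002]
ft_force: [0.4, 0.5, 1.2]
gripper_width: 1.001
gripper_force: 0.0
```

>>> apply_moves(plan="-0.58 0.1 0 0 0 0.004 -1; -0.58 0.1 0 0 0 0.004 -1; -0.58 0.105 0 0 0 0.004 -1; 0 0 0 0 0 0 -1; 0 0 0 0 0 0 -1")

```text
time: 3.0
position: [449.8, -163.2, 231.0]
tool_rot: [-2.26, -2.181, -0.001]
ft_force: [-0.0, 0.6, 0.0]
gripper_width: 1.0
gripper_force: 0.0
```

```bash
cat > mod.py <<'E'
from h import *
p=robot.read_camera("wrist");cv2.imwrite("pics/mod.png",p["image"])
s=robot.observe();print(s["position"],s["time"],s["ft_force"])
K=p["intrinsics"];D=p["range_z"];R=np.array(p["R"]);t=np.array(p["t"]);rr,cc=np.mgrid[:384,:512]
P=((np.stack([cc,rr,np.ones_like(cc)],-1)@np.linalg.inv(K).T)*D[...,None]-t)@R
for k in ("timer_mid","terminal_mid","narrow_mid"):
    for d in robot.masks_of(p,k)[:2]:
        Q=P[d["region"]&(D>0)]; top=Q[(Q[:,2]>70)&(Q[:,2]<95)]
        print(k,round(d["p"],2),np.round(d["position"]),len(Q),len(top))
        if len(top)>50: print("  z pct",np.percentile(top[:,2],[10,50,95]).round(1),cv2.minAreaRect(top[:,:2].astype(np.float32)))
    for d in robot.mark_of(p,k)[:2]: print("  mark",round(d["p"],2),np.round(d["position"]),world(p,d["position"],43).round(1))
E
python3 mod.py
```

```text
[ 449.74071023 -162.54806833  231.15046846] 3.05 [-0.0954773  0.3839901 -0.321408 ]
timer_mid 0.6 [  4. 241.] 571 54
  z pct [70.1 70.5 72. ] ((444.14019775390625, -0.6352028846740723), (6.635778903961182, 12.160587310791016), 86.380859375)
timer_mid 0.58 [155. 254.] 1667 1468
  z pct [77.6 79.1 89.7] ((454.57568359375, -149.00094604492188), (36.30183792114258, 46.119728088378906), 87.1046142578125)
  mark 0.86 [158. 256.] [ 452.7 -152.8   43. ]
terminal_mid 0.62 [212. 257.] 1650 1289
  z pct [77.3 79.4 83.1] ((452.20733642578125, -210.56332397460938), (35.96664047241211, 45.65968704223633), 87.64452362060547)
  mark 0.62 [207. 257.] [ 452.7 -214.7   43. ]
narrow_mid 0.56 [255. 259.] 1326 810
  z pct [75.  78.8 82.1] ((449.589599609375, -271.5648193359375), (25.734867095947266, 44.37655258178711), 88.14388275146484)
  mark 0.83 [247. 257.] [ 450.6 -270.    43. ]
```

View pics/mod.png

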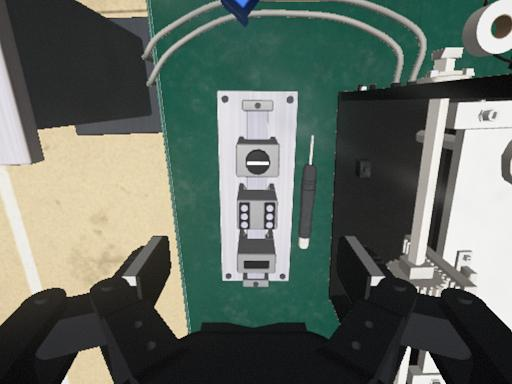

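>>> apply_moves(plan="0.155 0.05 0.4 0 0 0.007 -1; 0 0 0.6 0 0 0 -1; 0 0 0.4 0 0 0 -1; 0 0 0 0 0 0 -1; 0 0 0 0 0 0 -1", force=60)

```text
time: 3.85
position: [453.8, -152.3, 126.8]
tool_rot: [-2.269, -2.173, -0.0]
ft_force: [0.2, -0.6, 0.6]
gripper_width: 0.997
gripper_force: 0.0
```

```bash
python3 mod.py | head -8; python3 -c "
from h import *
plan((454,-151,40),-2.7)"
```

```text
[ 454.70303283 -152.82477551  128.27986713] 3.9 [ 0.08917604 -1.06534264  0.01324297]
timer_mid 0.8 [197. 251.] 3737 3076
  z pct [77.6 79.  89.8] ((454.63134765625, -148.52120971679688), (35.95701599121094, 46.00458526611328), 87.57862091064453)
  mark 0.55 [190. 250.] [ 450.6 -149.3   43. ]
terminal_mid 0.56 [267. 253.] 3781 2605
  z pct [76.5 79.2 82.9] ((452.028076171875, -210.24208068847656), (36.292903900146484, 46.00792694091797), 87.22352600097656)
  mark 0.91 [258. 252.] [ 449.9 -212.9   43. ]
narrow_mid 0.55 [314. 254.] 1345 132
rows 2
0.014 -0.005 0.585 0.001 0.0 0.002 -1; 0.013 -0.004 0.585 0.001 0.0 0.002 -1;
```

View pics/mod.png

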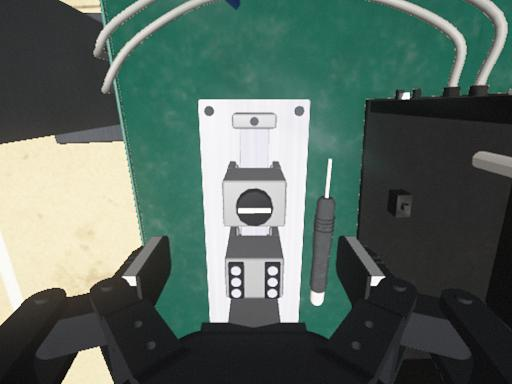

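>>> apply_moves(plan="0.04 0 0.45 0 0 0.003 -1; 0 0 0.45 0 0 0 -1; 0 0 0.28 0 0 0 -1; 0 0 0 0 0 0 -1; 0 0 0 0 0 0 1", force=70)

```text
time: 4.7
position: [454.1, -149.8, 38.4]
tool_rot: [2.273, 2.168, 0.0]
ft_force: [-0.2, -0.7, -0.3]
gripper_width: 0.857
gripper_force: 0.0
```

>>> apply_moves(plan="0 0 0 0 0 0 1; 0 0 0 0 0 0 1; 0 0 0 0 0 0 1; 0 0 0 0 0 0 1")

```text
time: 5.1
position: [454.9, -150.3, 40.0]
tool_rot: [2.271, 2.166, 0.002]
ft_force: [-1.4, 0.1, 6.5]
gripper_width: 0.531
gripper_force: 72.3
```

>>> apply_moves(plan="0 0 -0.08 0 0 0 1; 0 0 -0.1 0 0 0 1; 0 0 -0.1 0 0 0 1; 0 0 -0.1 0 0 0 1; 0 0 -0.1 0 0 0 1")

```text
time: 5.6
position: [453.7, -149.6, 74.7]
tool_rot: [2.273, 2.169, -0.0]
ft_force: [-0.6, 0.5, -1.2]
gripper_width: 0.533
gripper_force: 73.3
```

>>> apply_moves(plan="0 0 -0.2 0 0 0 1; 0 0 -0.4 0 0 0 1; 0 0 -0.4 0 0 0 1; 0 0 -0.3 0 0 0 1; 0 0 0 0 0 0 1")

```text
time: 6.1
position: [455.8, -150.6, 175.9]
tool_rot: [2.267, 2.163, 0.005]
ft_force: [0.3, -0.2, -1.5]
gripper_width: 0.531
gripper_force: 73.4
```

```bash
python3 mod.py|sed -n 1,12p; python3 -c "
from h import *
plan((423,184,172),0,grip=1,step=38)"
```

```text
[ 454.62569273 -150.04183304  173.26944506] 6.15 [-0.9955243   0.30693149 -2.32628906]
timer_mid 0.68 [  6. 232.] 532 11
timer_mid 0.63 [260. 252.] 11368 0
  mark 0.76 [241. 250.] [ 450.1 -220.9   43. ]
rows 9
0.491 -0.068 -0.003 -0.0 -0.0 -0.005 1; 0.491 -0.065 -0.003 -0.0 -0.0 -0.005 1; 0.492 -0.062 -0.003 -0.0 -0.0 -0.005 1; 0.492 -0.06 -0.003 -0.0 -0.0 -0.005 1; 0.492 -0.057 -0.003 -0.0 -0.0 -0.005 1;
0.493 -0.055 -0.003 -0.0 -0.0 -0.005 1; 0.493 -0.052 -0.003 -0.0 -0.0 -0.005 1; 0.493 -0.049 -0.004 -0.0 -0.0 -0.005 1; 0.493 -0.047 -0.004 -0.0 -0.0 -0.005 1;
```

View pics/mod.png

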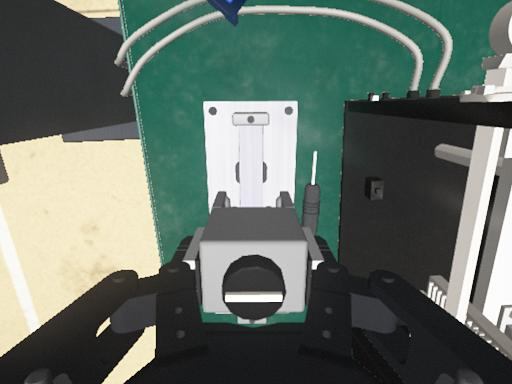

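>>> apply_moves(plan="0.25 -0.03 0 0 0 -0.005 1; 0.49 -0.065 0 0 0 -0.005 1; 0.49 -0.065 0 0 0 -0.005 1; 0.49 -0.06 0 0 0 -0.005 1; 0.49 -0.06 0 0 0 -0.005 1")

```text
time: 6.95
position: [437.9, 18.1, 170.4]
tool_rot: [-2.244, -2.197, 0.001]
ft_force: [0.7, 0.4, -1.1]
gripper_width: 0.537
gripper_force: 73.4
```

>>> apply_moves(plan="0.49 -0.055 0 0 0 -0.005 1; 0.49 -0.055 0 0 0 -0.005 1; 0.49 -0.05 0 0 0 -0.005 1; 0.49 -0.05 0 0 0 -0.005 1; 0.25 -0.025 0 0 0 0 1")

```text
time: 7.45
position: [421.9, 185.2, 170.4]
tool_rot: [-2.217, -2.223, 0.001]
ft_force: [0.1, 0.5, -2.8]
gripper_width: 0.531
gripper_force: 73.4
```

>>> apply_moves(plan="0 0 0.3 0 0 0 1; 0 0 0.45 0 0 0 1; 0 0 0.3 0 0 0 1; 0 0 0 0 0 0 1; 0 0 0 0 0 0 1")

```text
time: 7.95
position: [422.6, 182.6, 92.2]
tool_rot: [-2.221, -2.221, 0.002]
ft_force: [0.0, -0.7, -2.1]
gripper_width: 0.529
gripper_force: 73.2
```

Run:
```python
from h import *
p=robot.read_camera("wrist");cv2.imwrite("pics/pad2.png",p["image"]);s=robot.observe()
print(s["position"],s["tool_rot"],s["time"],s["ft_force"])
K=p["intrinsics"];D=p["range_z"];R=np.array(p["R"]);t=np.array(p["t"]);rr,cc=np.mgrid[:384,:512]
P=((np.stack([cc,rr,np.ones_like(cc)],-1)@np.linalg.inv(K).T)*D[...,None]-t)@R
Q=P[215:290,225:290].reshape(-1,3);z=Q[:,2]
print("module z rel TCP pct",np.percentile(z-s["position"][2],[5,20,40,60,80,95]).round(1))
T0=Q[z>s["position"][2]+33]; print(cv2.minAreaRect(T0[:,:2].astype(np.float32)))
for d in robot.masks_of(p,"pad_mid")[:2]:
    W=np.array([world(p,x,7)[:2] for x in np.argwhere(d["region"])],np.float32);print(d["p"],W.min(0),W.max(0),cv2.minAreaRect(W))
```

```text
[423.61230815 182.88376977  93.4792457 ] [2.22108518e+00 2.22093946e+00 1.99031811e-03] 8.0 [-0.51787589 -0.66381724 -0.90488358]
module z rel TCP pct [12.8 25.7 36.6 37.8 46.7 47.8]
((423.62042236328125, 217.5257568359375), (27.288787841796875, 78.54653930664062), 1.4389370679855347)
0.97 [367.56046 143.7076 ] [479.7456  226.65445] ((423.8450927734375, 184.0272979736328), (110.94078826904297, 83.4849624633789), 1.4991295337677002)
```

View pics/pad2.png

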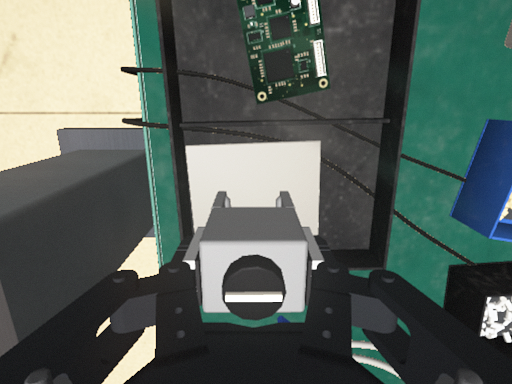

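>>> apply_moves(plan="0.015 0 0.3 0 0 0 1; 0 0 0.25 0 0 0 1; 0 0 0.08 0 0 0 1; 0 0 0 0 0 0 1; 0 0 0 0 0 0 1")

```text
time: 8.55
position: [424.1, 184.2, 46.8]
tool_rot: [2.221, 2.22, 0.004]
ft_force: [0.5, -0.7, -2.1]
gripper_width: 0.534
gripper_force: 73.3
```

>>> apply_moves(plan="0 0 0.03 0 0 0 1; 0 0 0.02 0 0 0 1; 0 0 0 0 0 0 1; 0 0 0 0 0 0 1")

```text
time: 8.95
position: [423.0, 183.9, 41.7]
tool_rot: [2.221, 2.221, 0.001]
ft_force: [0.5, -0.9, -1.1]
gripper_width: 0.531
gripper_force: 73.3
```

>>> apply_moves(plan="0 0 0.015 0 0 0 1; 0 0 0.015 0 0 0 1; 0 0 0 0 0 0 1")

```text
time: 9.25
position: [422.9, 183.9, 39.2]
tool_rot: [-2.221, -2.221, 0.0]
ft_force: [0.1, -0.4, -1.3]
gripper_width: 0.535
gripper_force: 73.5
```

>>> apply_moves(plan="0 0 0.015 0 0 0 1; 0 0 0 0 0 0 1; 0 0 0 0 0 0 1")

```text
time: 9.55
position: [423.0, 183.9, 39.1]
tool_rot: [2.221, 2.221, 0.0]
ft_force: [-3.2, -1.1, 6.3]
gripper_width: 0.533
gripper_force: 74.0
```

>>> apply_moves(plan="0 0 0 0 0 0 -0.3; 0 0 0 0 0 0 -0.7; 0 0 0 0 0 0 -1; 0 0 0 0 0 0 -1; 0 0 0 0 0 0 -1")

```text
time: 10.05
position: [422.9, 183.9, 38.0]
tool_rot: [-2.221, -2.221, 0.0]
ft_force: [-0.1, -0.3, 0.5]
gripper_width: 1.001
gripper_force: 0.0
```

>>> apply_moves(plan="0 0 0 0 0 0 -1; 0 0 -0.2 0 0 0 -1; 0 0 -0.5 0 0 0 -1; 0 0 -0.6 0 0 0 -1; 0 0 -0.6 0 0 0 -1")

```text
time: 10.55
position: [422.4, 183.7, 181.7]
tool_rot: [-2.221, -2.221, 0.002]
ft_force: [2.3, 0.2, -0.4]
gripper_width: 0.998
gripper_force: 0.0
```

```bash
python3 mod.py|sed -n 1,6p
python3 - <<'E'
from h import *
p=robot.read_camera("scene");cv2.imwrite("pics/end.png",np.hstack([cv2.resize(p["image"][140:270,150:320],(400,306)),cv2.resize(cv2.imread("pics/mod.png"),(400,306))]))
E
```

```text
[426.70283814 185.03335848 191.29736365] 10.6 [2.95833679 0.45704975 5.3970557 ]
timer_mid 0.96 [178. 251.] 2320 1960
  z pct [76.6 78.1 88.7] ((422.9540100097656, 185.4891357421875), (36.37092208862305, 46.02695846557617), 89.34629821777344)
timer_mid 0.81 [301. 276.] 2049 479
  z pct [70.2 70.9 79.3] ((446.37322998046875, 37.39341735839844), (53.225013732910156, 27.894468307495117), 8.20659065246582)
  mark 0.87 [174. 249.] [417.8 187.5  43. ]
```

View pics/end.png

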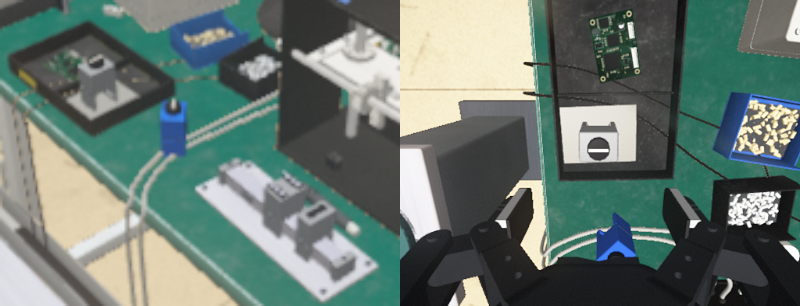

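The dial module stands upright on the pad at (423, 185), with its top at z 78. The other two modules are still on the rail.

>>> apply_moves(plan="0 0 0 0 0 0 -1; 0 0 0 0 0 0 -1; 0 0 0 0 0 0 -1")

```text
time: 11.25
position: [422.7, 183.8, 180.1]
tool_rot: [-2.221, -2.221, 0.001]
ft_force: [0.7, -0.3, 0.5]
gripper_width: 1.0
gripper_force: 0.0
```

```bash
python3 -c "
from workcell import robot
print(robot.close_job())"
```

```text
the job is handed in; nothing more can be done
None
```

I pulled the dial module off the rail and stood it upright about 2 mm from the centre of the grey pad; the other two modules are still on the rail, and the job was handed in at about 11 s (no verdict was returned).

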